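# Register the refilled spice jar on the carousel and present it at the front

## Robot

A 6-joint arm with a two-finger parallel gripper is mounted at the origin on a cart in front of the work surface, level with it; the furniture and walls round the work are solid. World frame = base frame: x ahead of the robot, y to its left, z up, the work surface at z = 0. Lengths are in m, angles in rad, forces in N, time in s.
With the tool pointing down it reaches from about 0.375 to 0.9 m from the base axis. Payload 3.1 kg.
Tool frame: the origin (TCP) lies between the finger pads, 19 mm behind the fingertips; this is the grasp point; y points along the fingers, x is the direction in which the jaws open and shut, and the axes are right-handed (so a half turn about y gives the same grasp; the last joint's range is limited). The gripper opens to 87 mm and grips with 3 to 60 N. Pads are 19 mm wide; open, the fingers measure 117 mm over their backs; the gripper's body (75 mm by 190 mm) begins 51 mm behind the grasp point.
Start: joints at [0.975, 0.527, 1.433, -0, 1.181, -0.178], TCP at [0.254, 0.571, 0.241] pointing down, gripper open.
Joint ranges: [-3.08, 3.08], [-0.75, 2.2], [0.22, 2.44], [-1.43, 4.57], [0, 2.65], [-2.85, 2.85]. Speed limits (rad/s): [2.79, 2.79, 3.14, 3.14, 3.14, 3.14].

## Interface

Orientations are given as a unit quaternion [x, y, z, w].
In Python, from rig import robot gives the robot as it stands.
- The arm moves only by the tool carry_out, never from a script. Its argument "moves" is a list of rows, each a list of 7 numbers: the opening, from 0 (shut) to 1 (fully open), then the shift along the tool's x, y, z in cm, then the turn, a rotation vector about the tool's x, y, z in rad. In form: [[grip, x, y, z, rx, ry, rz], ...]. A call has 1 to 20 rows; each row is the pose to reach, as a shift and turn from the pose commanded when the call began, along the tool's axes at that moment; what a row does not reach only later rows make up. A row lasts 1/10 s, in which the tool goes at most 50 mm and 8.59 degrees, less where a joint would pass 70% of its speed; a pose out of reach is approached as far as the arm can. A call with a gripper value outside its range is refused whole. The fingers move at their own pace and stop on an object; "force" is the grip in N (left out, the last holds). Time passes only in rows, so rows that repeat a pose let the fingers close. It gives the time, the measured TCP pose, the force and the opening at its end, in the units of the state.
- robot.get_obs(): the state, without advancing time (a new reading comes with each control period).
- robot.camera(name): name is "scene" or "top" or "wrist"; returns the picture (384x512x3 uint8, red, green, blue); there is no depth.
- robot.camera_params(name): a dict with "fx", "fy", "cx", "cy" (pixels), "extrinsics" (4x4, takes a point from camera to world coordinates); the wrist camera has in their place "mount" (4x4, takes a point from camera to tool coordinates, whose origin is the TCP and whose axes are the tool frame's). Camera axes: x right, y down, z forward; pixel columns grow to the right and rows downward; lengths in m; the calibration is good to about 2 mm. A picture is of the moment at which its call begins: read the wrist's pose just before it. camera_params takes no time and is no camera call.
- robot.hand_in(): hands the job in, once; it reports no verdict.
The state is a dict: "time": time; "q": joint angles; "joint_velocities": joint speeds; "joint_torque": joint torques, N m; "position": TCP position; "tool_rot": TCP orientation; "ft_force": force on the tool from outside, world axes, zero at the start; "moment": the same for the moment, N m; "grip_width": finger opening in m.
Only numpy, scipy, OpenCV 4.12 (cv2) and the standard library are available. Lean on these libraries where they do the work, as an engineer would, in place of code of your own. Each camera call takes 0.05 s, during which the arm holds its last target.

## Task

Put the yellow-capped spice jar upright into the empty berth of the spice carousel and, still holding it, press it down until the blue sprung pad under it is fully depressed, so that the refill is registered. Then let go of the jar, take the black knob on top of the carousel and turn the turntable until the yellow-capped jar stands right at the orange front pointer of the foot. Finish while still gripping the knob and holding the turntable still there; do not let go, and leave the other things on the worktop where they are.

Things in the scene. Friction and masses are not known exactly. Their poses are not given: they have to be found in the camera images.
- jar: loose spice jar with a yellow round screw cap, 45 x 44 x 100 mm, about 0.11 kg, upright on the worktop; origin at the centre of its underside, z up. The cap is 44 mm across and takes the top 20 mm; the body below is about as wide. It can be gripped from above by the cap, TCP about 88 mm above the origin. Which way its label looks does not matter.
- carousel: fixed round black foot of the spice carousel, 184 mm across, 16 mm high; origin at the centre of its underside, on the vertical turning axis; -x of its frame points to its front, where an orange pointer 16 mm wide sticks out to 118 mm from the axis, under the rim of the wooden turntable (208 mm across, top 30 mm above the worktop).
- turntable (a joint): angle of the wooden turntable, rad, positive counter-clockwise from above; 0: the empty berth is exactly at the orange pointer. Starts at 0.6 to 1.5; light friction (0.04 N m). Four berths 72 mm from the axis, 90 degrees apart: one empty, three with fixed jars (red, black and white caps) up to 125 mm above the worktop.
- berth (a point): point on the turntable (turns with it) at the centre of the empty berth, level with the top of the blue pad when that is up, 44 mm above the worktop. A round steel collar, 54 mm inner and 60 mm outer diameter, surrounds it and rises 18 mm above this point.
- pad (a joint): depression of the blue round spring pad, 51 mm across, in the empty berth, m: 0 is up, 0.010 fully down on its stop. The spring needs 3 N to start and 8 N to be fully down, and lifts the jar again when it is let go; the jar's weight alone does not press it.
- front_mark (a point): fixed point of the foot: where point berth lies when the berth stands exactly at the orange pointer; 72 mm from the axis, 44 mm above the worktop
- knob: black fluted round knob on the carousel's axis, fixed to the turntable and turning with it, 34 mm diameter, 40 mm high, its underside 150 mm and its top 190 mm above the worktop; origin at the centre of its underside
- knob_grip (a point): point on the knob's axis at the height to grip, 174 mm above the worktop; from here the fingertips clear the tops of all the jars (the yellow-capped jar in the berth reaches 144 mm)
- jigger: loose steel double jigger, 46 x 46 x 80 mm, bystander; origin at the centre of its underside
- cup: loose white cup with a red line and a handle, 62 x 89 x 52 mm, bystander; origin at its underside
- coffee_jar: loose glass coffee jar with a dark lid, 83 x 83 x 130 mm, bystander; origin at the centre of its underside
- sugar_tin: loose white sugar canister with a knobbed lid, 70 x 70 x 85 mm, bystander; origin at the centre of its underside
- candle: loose cream candle jar with a lid, 82 x 82 x 60 mm, bystander; origin at the centre of its underside
Mind the look-alikes: they are no part of the job. What is shaped like the jar but purple is not meant.

How it is judged:
On the way, in this order (a step that is already met when the one before it is completed fails the run):
1. the gripped jar stands upright in the berth and presses the sprung pad fully down (value of joint pad above 0.0085 m and horizontal distance between jar and berth below 0.01 m and z of jar in the frame of berth below -0.007 m and angle between jar's own z axis and vertical below 0.2 rad and contact force between the fingers and jar above 1 N), for 0.1 s.
2. the jar is let go and the knob is gripped before the turntable has been brought round (contact force between the fingers and knob above 2 N and contact force between the fingers and jar below 0.2 N and value of joint turntable above 0.3 rad), for 0.1 s.
At the end, for the whole second after the job is handed in: Fingers still grip the knob (over 2 N); turntable still (under 0.05 rad/s) within 0.12 rad of the pointer; the yellow-capped jar upright (0.2 rad) on the pad, within 10 mm of the berth's centre and 17 mm of the front point, at rest, touched by neither fingers nor arm (value of joint turntable between -0.12 and 0.12 rad and velocity of joint turntable between -0.05 and 0.05 rad/s and contact force between the fingers and knob above 2 N and contact force between each of the arm, the fingers and jar below 0.2 N and horizontal distance between jar and berth below 0.01 m and horizontal distance between jar and front_mark below 0.017 m and z of jar in the frame of berth between -0.012 and 0.004 m and angle between jar's own z axis and vertical below 0.2 rad and linear speed of jar below 0.02 m/s); the arm keeps its last pose, push and grip.
It fails at once if a bystander is moved by more than 30 mm (distance of any of jigger, cup, coffee_jar, sugar_tin, candle from where it was at the start of the episode above 0.03 m).
It fails at once if the spice jar is tipped over (angle between jar's own z axis and vertical above 0.9 rad).
It also fails if it takes over 53 s, if anything falls off the work surface, if the arm or the gripper's body presses on something with over 40 N, if the wrist force passes 120 N, or if a joint passes its speed limit or range.

## Working session

There is one attempt and no reset: what is moved stays moved. The work goes in short steps, Python scripts to look and compute and a tool call to move; the robot and the scene stay as the last step left them, time stands still between calls to the robot, and variables do not carry over. Pictures are saved under pics/ and viewed, and the job is handed in when it is done.

Besides the shell and the picture viewer there is one more tool, called after ">>>" by a JSON object that holds its "fn" and its "kwargs", one argument or row to a line. carry_out: Moves the arm, as the interface text tells. Its arguments: {"type":"object","properties":{"moves":{"type":"array"},"force":{"type":"number"}},"required":["moves"]}

```bash
mkdir -p pics; ls; python3 - <<'E'
from rig import robot
import cv2, numpy as np
o=robot.get_obs(); print(o)
for n in ("scene","top"):
    im=robot.camera(n); cv2.imwrite(f"pics/{n}0.png",im[:,:,::-1]); print(n,robot.camera_params(n))
print(robot.camera_params("wrist"))
E
```

```text
pics
{'time': 0.0, 'q': array([ 9.74464984e-01,  5.28520811e-01,  1.43390197e+00, -8.05988627e-06,
        1.18137230e+00, -1.78502063e-01]), 'joint_velocities': array([-0.00229607,  0.00032882, -0.00094455,  0.00116637, -0.00312775,
       -0.0004592 ]), 'joint_torque': array([ 9.42626539e-04, -4.40043998e+01, -1.76588345e+01,  6.33749831e-02,
        5.83234895e-02, -1.50330470e-04]), 'position': array([0.25319387, 0.57066362, 0.24023811]), 'tool_rot': array([ 0.59313069,  0.38471304, -0.38614664, -0.59252226]), 'ft_force': array([-0.09293588,  0.15385812,  0.31715412]), 'moment': array([ 0.00611332, -0.01860412,  0.01949443]), 'grip_width': 0.08706852809130104}
scene {'fx': 453.1306079949465, 'fy': 453.1306079949465, 'cx': 258.6575641646932, 'cy': 191.31477202034466, 'extrinsics': array([[-0.68121216, -0.35975496,  0.6375942 , -0.77080071],
       [-0.73206636,  0.3283573 , -0.59687547,  1.28646109],
       [ 0.0053702 , -0.87336009, -0.4870455 ,  1.09867053],
       [ 0.        ,  0.        ,  0.        ,  1.        ]])}
top {'fx': 400.13641536299946, 'fy': 400.13641536299946, 'c
[... 161 characters left out ...]
9692154e-01, -2.47845784e-02,  1.14994878e-03,
         9.49270570e-02],
       [ 2.46185096e-04, -5.62542182e-02, -9.98416447e-01,
         1.87038301e+00],
       [ 0.00000000e+00,  0.00000000e+00,  0.00000000e+00,
         1.00000000e+00]])}
{'fx': 334.38449825902063, 'fy': 334.38449825902063, 'cx': 253.05389689051307, 'cy': 193.11640375313212, 'mount': array([[ 9.99999387e-01, -9.52424943e-04,  5.64046822e-04,
        -4.22448024e-05],
       [-7.78690985e-04, -2.43137073e-01,  9.69991627e-01,
        -1.43707045e-01],
       [-7.86703527e-04, -9.69991472e-01, -2.43137666e-01,
         6.65978258e-02],
       [ 0.00000000e+00,  0.00000000e+00,  0.00000000e+00,
         1.00000000e+00]])}
```

View pics/scene0.png

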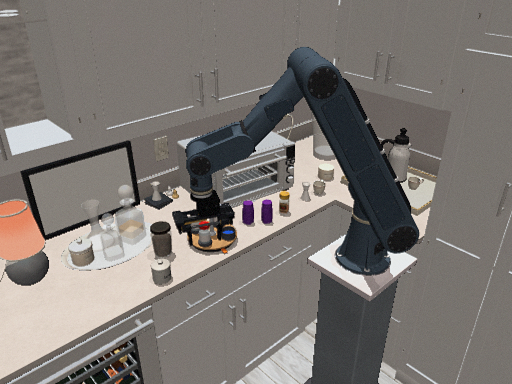

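View pics/top0.png

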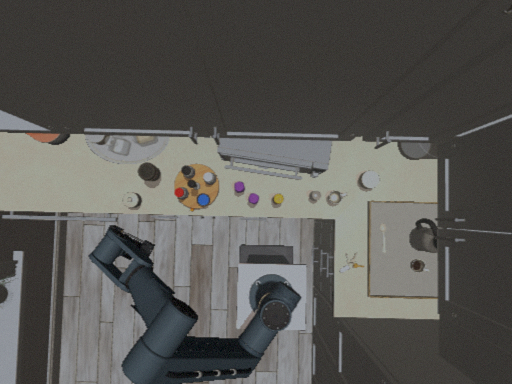

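```bash
cat > h.py <<'E'
import numpy as np, cv2
from rig import robot
from scipy.spatial.transform import Rotation as R
def ray(P,E,u,v):
    d=E[:3,:3]@np.array([(u-P['cx'])/P['fx'],(v-P['cy'])/P['fy'],1.]); return E[:3,3],d
def onz(P,E,u,v,z):
    c,d=ray(P,E,u,v); return c+d*(z-c[2])/d[2]
def proj(P,E,p):
    q=np.linalg.inv(E)@np.append(p,1); return P['fx']*q[0]/q[2]+P['cx'],P['fy']*q[1]/q[2]+P['cy']
def toolE(o):
    T=np.eye(4);T[:3,:3]=R.from_quat(o['tool_rot']).as_matrix();T[:3,3]=o['position'];return T
E
python3 - <<'E'
from h import *
a=cv2.imread('pics/top0.png')[140:230,120:330]; b=cv2.imread('pics/scene0.png')[180:270,150:350]
cv2.imwrite('pics/t0z.png',cv2.resize(a,None,fx=3.8,fy=3.8,interpolation=2)); cv2.imwrite('pics/s0z.png',cv2.resize(b,None,fx=4,fy=4,interpolation=2))
o=robot.get_obs(); print(R.from_quat(o['tool_rot']).as_matrix())
E
```

```text
[[ 4.05745221e-01 -1.07622890e-03 -9.13985589e-01]
 [ 9.13984284e-01 -1.58213813e-03  4.05746504e-01]
 [-1.88272757e-03 -9.99998169e-01  3.41711313e-04]]
```

View pics/t0z.png

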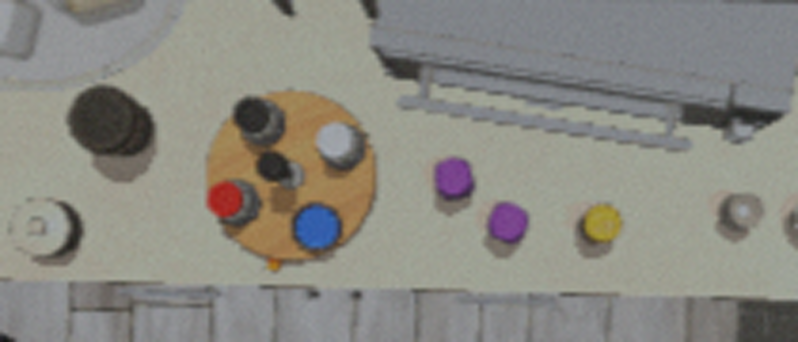

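View pics/s0z.png

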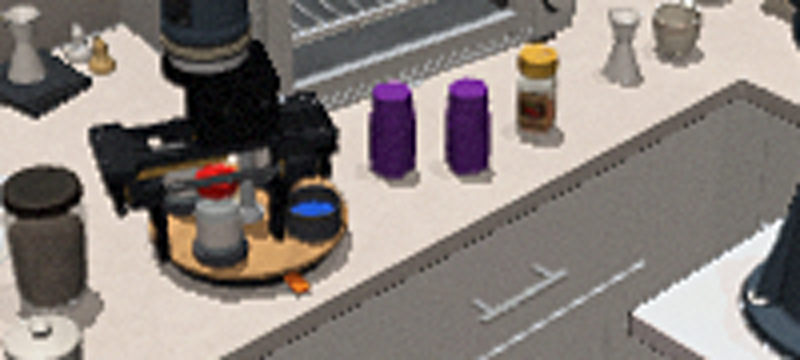

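```bash
cat > m.py <<'E'
from h import *
P=robot.camera_params('top');E=P['extrinsics']
def blobs(im,lo,hi,reg):
    h=cv2.cvtColor(im,cv2.COLOR_BGR2HSV); m=cv2.inRange(h,np.array(lo),np.array(hi))
    mm=np.zeros_like(m);x0,y0,x1,y1=reg;mm[y0:y1,x0:x1]=m[y0:y1,x0:x1]
    n,l,s,c=cv2.connectedComponentsWithStats(mm)
    return [(c[i].round(2),s[i].tolist()) for i in range(1,n) if s[i][4]>5]
E
python3 - <<'E'
from m import *
im=cv2.imread('pics/top0.png'); reg=(120,140,330,230)
for n,lo,hi,z in [('yel',(22,120,100),(35,255,255),.1),('pur',(130,80,50),(160,255,255),.1),('blue',(100,150,80),(125,255,255),.044),('orange_ptr',(5,200,150),(20,255,255),.008),('red',(0,200,100),(4,255,255),.125),('wood',(8,60,80),(22,190,255),.03)]:
    for c,s in blobs(im,lo,hi,reg): print(n,c,s,onz(P,E,*c,z).round(4))
E
```

```text
yel [277.96 198.33] [274, 194, 9, 10, 72] [ 0.4517 -0.0151  0.1   ]
pur [239.  186.5] [235, 182, 9, 10, 78] [0.4998 0.1587 0.1   ]
pur [253.32 198.35] [249, 194, 10, 10, 77] [0.4489 0.0939 0.1   ]
blue [202.91 199.35] [198, 195, 11, 10, 88] [0.4406 0.3239 0.044 ]
red [176.85 192.31] [176, 189, 3, 8, 13] [0.466  0.4285 0.125 ]
red [180.89 192.89] [179, 191, 4, 5, 9] [0.4639 0.4108 0.125 ]
wood [196.6  186.32] [174, 164, 45, 48, 1018] [0.5004 0.3566 0.03  ]
```

```bash
cat >> h.py <<'E'
def plan(p,yawdeg,o=None):
    o=o or robot.get_obs(); M=R.from_quat(o['tool_rot']).as_matrix()
    y=np.radians(yawdeg); x=np.array([np.cos(y),np.sin(y),0]);yy=np.array([0,0,-1.]);z=np.cross(x,yy)
    D=np.stack([x,yy,z],1); s=M.T@(np.array(p)-o['position'])*100; r=R.from_matrix(M.T@D).as_rotvec()
    n=max(np.linalg.norm(s)/5,np.degrees(np.linalg.norm(r))/8.59)
    print('pos',o['position'].round(4),'t',o['time'],'shift',s.round(2),'rot',r.round(3),'minrows',n.round(1))
E
python3 - <<'E'
from h import *
plan((.43,.32,.25),118)
E
```

```text
pos [0.2532 0.5707 0.2404] t 0.1 shift [-15.75  -0.94 -26.33] rot [-0.001 -0.906 -0.002] minrows 6.1
```

>>> {"fn": "carry_out", "kwargs": {
  "moves": [
    [1, -2, -0.1, -3.4, 0, -0.12, 0],
    [1, -4, -0.3, -6.8, 0, -0.24, 0],
    [1, -6, -0.4, -10, 0, -0.36, 0],
    [1, -8, -0.5, -13.5, 0, -0.48, 0],
    [1, -10, -0.6, -17, 0, -0.6, 0],
    [1, -12, -0.7, -20, 0, -0.72, 0],
    [1, -14, -0.8, -23.5, 0, -0.82, 0],
    [1, -15.75, -0.95, -26.3, 0, -0.905, 0],
    [1, -15.75, -0.95, -26.3, 0, -0.905, 0],
    [1, -15.75, -0.95, -26.3, 0, -0.905, 0],
    [1, -15.75, -0.95, -26.3, 0, -0.905, 0]
  ]
}}

```text
time: 1.2
position: [0.4292, 0.3211, 0.2504]
tool_rot: [-0.364, -0.606, 0.606, 0.365]
ft_force: [0.3, 0.0, 0.2]
grip_width: 0.0867
```

```bash
python3 - <<'E'
from h import *
import json
o=robot.get_obs(); print(o['position'],o['q'],o['time'])
im=robot.camera('wrist'); cv2.imwrite('pics/w1.png',im[:,:,::-1]); np.savez('w1.npz',T=toolE(o))
E
```

```text
[0.42919239 0.32111071 0.25042723] [ 4.33443313e-01  3.96884584e-01  1.64452380e+00  6.09864385e-04
  1.10124090e+00 -1.62482838e+00] 1.2
```

View pics/w1.png

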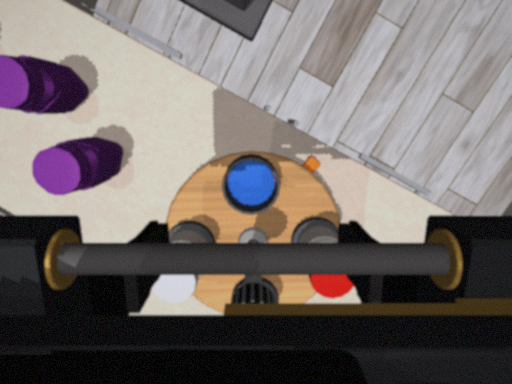

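```bash
cat > c.py <<'E'
from m import *
from scipy.optimize import least_squares
def carousel(png,npz,reg,show=None):
    P=robot.camera_params('wrist');E=np.load(npz)['T']@P['mount']
    im=cv2.imread(png);h=cv2.cvtColor(im,cv2.COLOR_BGR2HSV)
    x0,y0,x1,y1=reg
    bl=max(blobs(im,(100,150,80),(125,255,255),reg),key=lambda b:b[1][4]);B=onz(P,E,*bl[0],.044)
    print('pad',bl,B.round(4))
    op=[b for b in blobs(im,(5,215,160),(14,255,255),reg)];print('ptr',[(b,onz(P,E,*b[0],.016).round(4)) for b in op])
    w=cv2.inRange(h,np.array((8,60,80)),np.array((22,200,255)))
    w[:y0]=0;w[y1:]=0;w[:,:x0]=0;w[:,x1:]=0
    if op:
        for b in op: x,y,a,c,_=b[1]; w[y-3:y+c+3,x-3:x+a+3]=0
    pts=[]
    for col in range(x0,x1):
        r=np.nonzero(w[:,col])[0]
        if len(r)>5: pts.append((col,r[0]-.5))
    pts=np.array(pts); Q=np.array([onz(P,E,u,v,.03)[:2] for u,v in pts])
    s=least_squares(lambda p:np.hypot(*(Q-p).T)-.104,Q.mean(0)+[.05,.03],loss='soft_l1',f_scale=.001)
    print('axis',s.x.round(4),'rms',np.sqrt(np.mean(s.fun**2)),len(Q),'berth r',np.hypot(*(B[:2]-s.x)))
    A=s.x
    b=np.arctan2(*(B[:2]-A)[::-1])
    for q in op:
        p=onz(P,E,*q[0],.016)[:2]; f=np.arctan2(*(p-A)[::-1]); print('ptr r',np.hypot(*(p-A)),'front ang',np.degrees(f),'berth ang',np.degrees(b),'theta',b-f)
E
python3 - <<'E'
from c import *
carousel('pics/w1.png','w1.npz',(165,140,345,225))
P=robot.camera_params('wrist');E=np.load('w1.npz')['T']@P['mount']
print(onz(P,E,256,281,.19)) # knob top near edge
cv2.imwrite('pics/w1z.png',cv2.resize(cv2.imread('pics/w1.png')[140:320,150:360],None,fx=3.3,fy=3.3))
E
```

```text
pad (array([250.76, 182.95]), [227, 161, 48, 46, 1695]) [0.439  0.3242 0.044 ]
ptr []
axis [0.5007 0.3601] rms 0.0038727593179089252 173 berth r 0.07137234821716858
[0.4685469  0.34482901 0.19      ]
```

View pics/w1z.png

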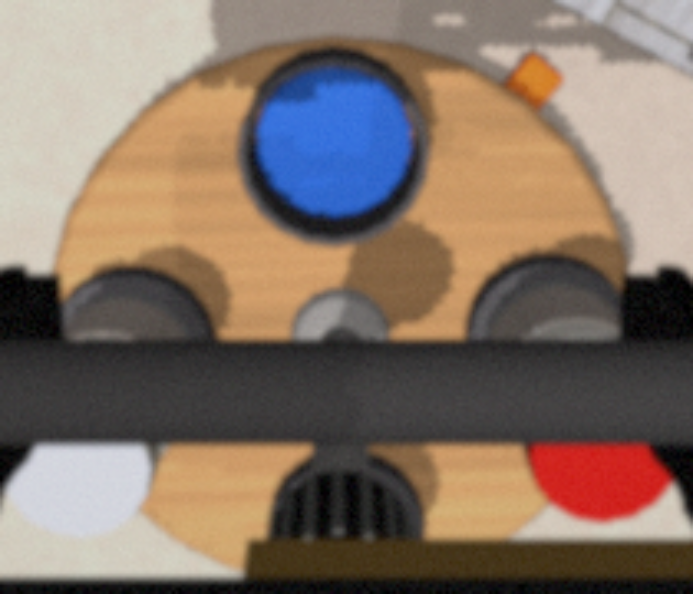

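```bash
python3 - <<'E'
from c import *
P=robot.camera_params('wrist');E=np.load('w1.npz')['T']@P['mount']
im=cv2.imread('pics/w1.png');h=cv2.cvtColor(im,cv2.COLOR_BGR2HSV);print(h[163,312],h[165,311])
k=onz(P,E,255.3,277.5,.19)[:2];d=k-E[:2,3];d/=np.hypot(*d);print('knob axis',k+.017*d)
p=onz(P,E,312,164,.01)[:2]
for A in ((.5007,.3601),k+.017*d):
    f=np.arctan2(*(p-A)[::-1]);B=np.array([.439,.3242]);b=np.arctan2(*(B-A)[::-1]);print(p,np.hypot(*(p-A)),np.degrees([f,b])%360,b-f)
plan((.452,-.045,.25),90)
E
```

```text
[ 16 199 215] [ 16 204 208]
knob axis [0.4813957  0.35134642]
[0.39257742 0.37967319] 0.10987993886170105 [169.73899893 210.19288434] -5.57713181153757
[0.39257742 0.37967319] 0.09322602351309829 [162.31098616 212.63187321] -5.404920145638165
pos [0.4291 0.3213 0.2505] t 1.25 shift [-33.43   0.05  15.15] rot [-0.001  0.488  0.   ] minrows 7.3
```

>>> {"fn": "carry_out", "kwargs": {
  "moves": [
    [1, -3.4, 0, 1.5, 0, 0.06, 0],
    [1, -6.8, 0, 3, 0, 0.12, 0],
    [1, -10.2, 0, 4.5, 0, 0.18, 0],
    [1, -13.6, 0, 6, 0, 0.24, 0],
    [1, -17, 0, 7.5, 0, 0.3, 0],
    [1, -20.4, 0, 9, 0, 0.36, 0],
    [1, -23.8, 0, 10.5, 0, 0.42, 0],
    [1, -27.2, 0, 12, 0, 0.47, 0],
    [1, -30, 0, 13.7, 0, 0.49, 0],
    [1, -31, 0, 13.7, 0, 0.49, 0],
    [1, -31, 0, 13.7, 0, 0.49, 0],
    [1, -31, 0, 13.7, 0, 0.49, 0]
  ]
}}

```text
time: 2.45
position: [0.454, -0.0162, 0.2507]
tool_rot: [-0.5, -0.5, 0.499, 0.501]
ft_force: [0.3, 0.3, -0.3]
grip_width: 0.087
```

```bash
python3 - <<'E'
from m import *
o=robot.get_obs(); print(o['position'],o['q'],o['time'])
im=robot.camera('wrist')[:,:,::-1]; cv2.imwrite('pics/w2.png',im); np.savez('w2.npz',T=toolE(o))
P=robot.camera_params('wrist');E=toolE(o)@P['mount']
for b in blobs(np.ascontiguousarray(im),(20,120,90),(35,255,255),(0,0,512,384)): 
  print(b,onz(P,E,*b[0],.1))
E
```

```text
[ 0.45401019 -0.01615598  0.25065058] [-2.82867202e-01  2.85031590e-01  1.83232151e+00  8.35943413e-04
  1.02492037e+00 -1.85249500e+00] 2.45
(array([252.78, 180.56]), [229, 155, 47, 49, 1435]) [ 0.44961415 -0.01592322  0.1       ]
(array([ 49.17, 267.17]), [48, 266, 3, 4, 6]) [ 0.53404003 -0.21165173  0.1       ]
```

View pics/w2.png

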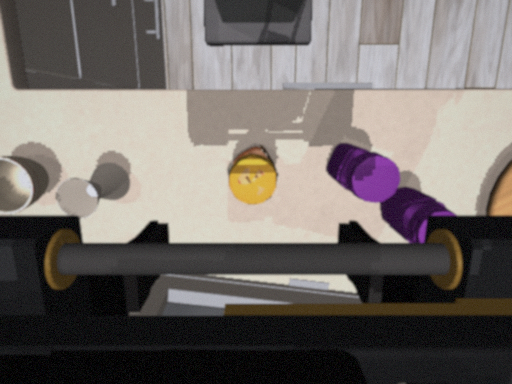

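>>> {"fn": "carry_out", "kwargs": {
  "moves": [
    [1, 0, 2, 0.35, 0, 0, 0],
    [1, 0, 5, 0.35, 0, 0, 0],
    [1, 0, 8.5, 0.35, 0, 0, 0],
    [1, 0, 12, 0.35, 0, 0, 0],
    [1, 0, 14, 0.35, 0, 0, 0],
    [1, 0, 15.5, 0.35, 0, 0, 0],
    [1, 0, 16.2, 0.35, 0, 0, 0],
    [1, 0, 16.2, 0.35, 0, 0, 0],
    [1, 0, 16.2, 0.35, 0, 0, 0],
    [0.8, 0, 16.2, 0.35, 0, 0, 0],
    [0.6, 0, 16.2, 0.35, 0, 0, 0],
    [0.5, 0, 16.2, 0.35, 0, 0, 0],
    [0.3, 0, 16.2, 0.35, 0, 0, 0],
    [0.2, 0, 16.2, 0.35, 0, 0, 0],
    [0.2, 0, 16.2, 0.35, 0, 0, 0],
    [0.2, 0, 16.2, 0.35, 0, 0, 0]
  ],
  "force": 35
}}

```text
time: 4.1
position: [0.4504, -0.0175, 0.0887]
tool_rot: [-0.501, -0.499, 0.499, 0.501]
ft_force: [-0.1, 1.0, -0.5]
grip_width: 0.0466
```

```bash
python3 - <<'E'
from h import *
o=robot.get_obs(); print(o['position'],o['ft_force'],o['grip_width'],o['time'])
im=robot.camera('wrist')[:,:,::-1]; cv2.imwrite('pics/w3.png',im)
E
```

```text
[ 0.45044846 -0.01747542  0.08867212] [-0.07808861  1.01876249 -0.51618089] 0.04656000299884656 4.1
```

View pics/w3.png

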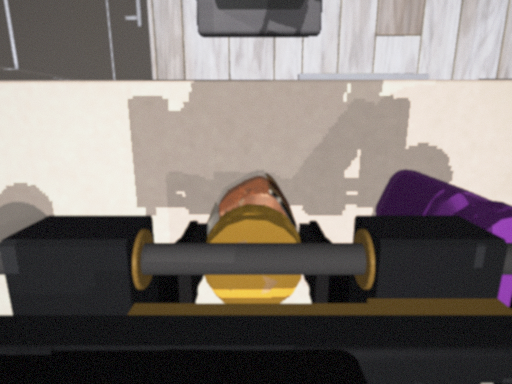

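>>> {"fn": "carry_out", "kwargs": {
  "moves": [
    [0, 0, 0, 0, 0, 0, 0],
    [0, 0, 0, 0, 0, 0, 0],
    [0, 0, 0, 0, 0, 0, 0]
  ],
  "force": 35
}}

```text
time: 4.45
position: [0.4505, -0.0175, 0.0887]
tool_rot: [-0.501, -0.499, 0.499, 0.501]
ft_force: [-0.8, 0.2, -0.9]
grip_width: 0.0465
```

```bash
python3 - <<'E'
from h import *
o=robot.get_obs(); print(o['position'],o['ft_force'],o['grip_width'],o['time'])
im=robot.camera('wrist')[:,:,::-1]; cv2.imwrite('pics/w4.png',im)
E
```

```text
[ 0.45050216 -0.01748248  0.08868055] [-0.82833364  0.17061608 -0.92777159] 0.046463860627598656 4.45
```

View pics/w4.png

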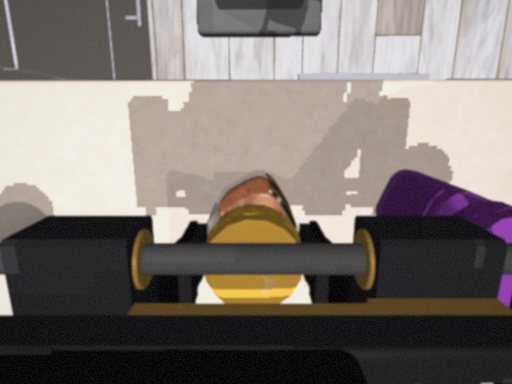

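>>> {"fn": "carry_out", "kwargs": {
  "moves": [
    [0, 0, -1.5, 0, 0, 0, 0],
    [0, 0, -4, 0, 0, 0, 0],
    [0, 0, -8, 0, 0, 0, 0],
    [0, 0, -12, 0, 0, 0, 0],
    [0, 0, -15, 0, 0, 0, 0],
    [0, 0, -17, 0, 0, 0, 0],
    [0, 3, -17, 0, 0, -0.04, 0],
    [0, 7, -17, 0, 0, -0.1, 0],
    [0, 11, -17, 0.2, 0, -0.16, 0],
    [0, 15, -17, 0.5, 0, -0.22, 0],
    [0, 19, -17, 0.8, 0, -0.28, 0],
    [0, 23, -17, 1.1, 0, -0.34, 0],
    [0, 27, -17, 1.1, 0, -0.4, 0],
    [0, 30, -17, 1.1, 0, -0.46, 0],
    [0, 32.5, -17, 1.1, 0, -0.5, 0],
    [0, 34.1, -17, 1.1, 0, -0.52, 0],
    [0, 34.1, -17, 1.1, 0, -0.52, 0],
    [0, 34.1, -17, 1.1, 0, -0.52, 0],
    [0, 34.1, -17, 1.1, 0, -0.52, 0]
  ]
}}

```text
time: 6.4
position: [0.4404, 0.3222, 0.2585]
tool_rot: [-0.356, -0.61, 0.611, 0.356]
ft_force: [-0.7, 1.0, -1.0]
grip_width: 0.0466
```

```bash
python3 - <<'E'
from h import *
o=robot.get_obs(); print(o['position'],o['ft_force'],o['grip_width'],o['time'])
np.savez('w5.npz',T=toolE(o))
im=robot.camera('wrist')[:,:,::-1]; cv2.imwrite('pics/w5.png',im)
im=robot.camera('scene')[:,:,::-1]; cv2.imwrite('pics/s5.png',cv2.resize(im[150:290,120:320],None,fx=4,fy=4,interpolation=2))
plan((.439,.3242,.2),120.2,o)
E
```

```text
[0.44038085 0.3222385  0.25853478] [-0.65534169  0.96816279 -0.99218628] 0.0465554889206429 6.4
pos [0.4404 0.3222 0.2585] t 6.4 shift [0.24 5.85 0.02] rot [-0.001 -0.011 -0.   ] minrows 1.2
```

View pics/w5.png

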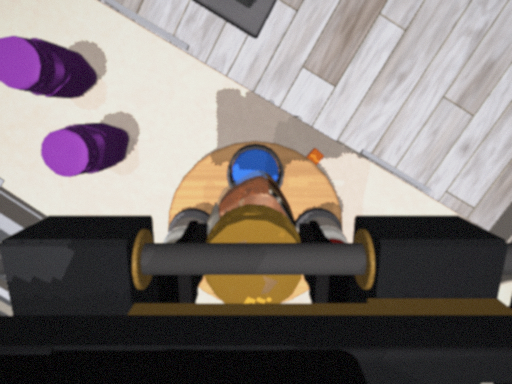

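View pics/s5.png

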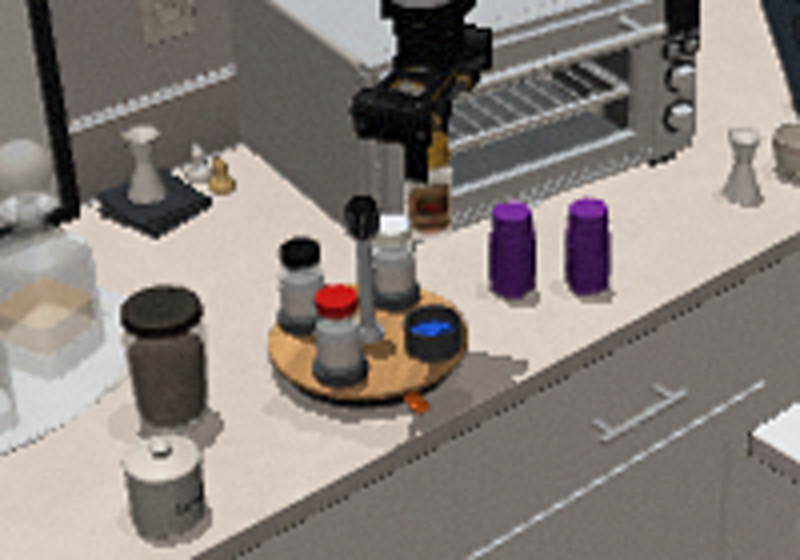

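>>> {"fn": "carry_out", "kwargs": {
  "moves": [
    [0, 0.2, 2, 0, 0, -0.01, 0],
    [0, 0.2, 5, 0, 0, -0.01, 0],
    [0, 0.2, 8, 0, 0, -0.01, 0],
    [0, 0.2, 9.5, 0, 0, -0.01, 0],
    [0, 0.2, 10, 0, 0, -0.01, 0],
    [0, 0.2, 10, 0, 0, -0.01, 0],
    [0, 0.2, 10, 0, 0, -0.01, 0]
  ]
}}

```text
time: 7.2
position: [0.4404, 0.3253, 0.1597]
tool_rot: [0.353, 0.613, -0.612, -0.352]
ft_force: [-0.1, -0.4, -0.9]
grip_width: 0.0464
```

```bash
python3 - <<'E'
from h import *
o=robot.get_obs(); print(o['position'],o['ft_force'],o['grip_width'],o['time'])
np.savez('w6.npz',T=toolE(o))
im=robot.camera('wrist')[:,:,::-1]; cv2.imwrite('pics/w6.png',cv2.resize(im[100:300,120:400],None,fx=2.8,fy=2.8,interpolation=2))
im=robot.camera('scene')[:,:,::-1]; cv2.imwrite('pics/s6.png',cv2.resize(im[180:270,170:290],None,fx=6,fy=6,interpolation=2))
plan((.4395,.324,.2),120.2,o)
E
```

```text
[0.44044126 0.32532222 0.15968226] [-0.12285884 -0.39829176 -0.89935139] 0.046399527143126375 7.2
pos [0.4404 0.3253 0.1597] t 7.2 shift [-0.07 -4.03  0.14] rot [ 0.002 -0.    -0.   ] minrows 0.8
```

View pics/w6.png

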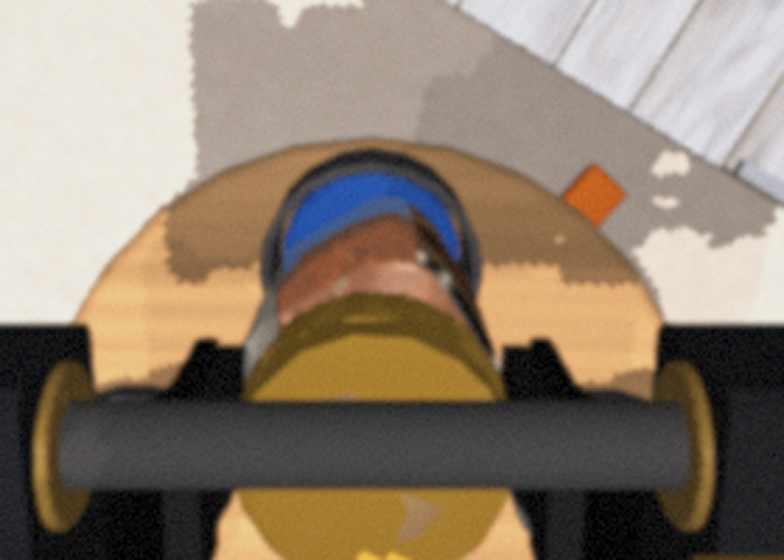

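View pics/s6.png

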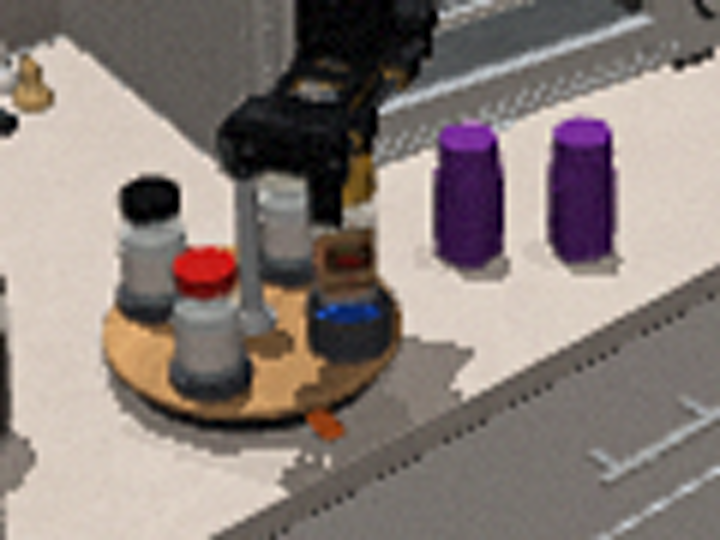

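```bash
python3 - <<'E'
from h import *
P=robot.camera_params('wrist');E=np.load('w6.npz')['T']@P['mount']
f=lambda p:((np.array(proj(P,E,p))-[120,100])*2.8).round(1)
A=np.array([.5007,.3601]);
for B in [np.array([.439,.3242]),np.array([.4406,.3239])]:
    u=(B-A)/np.hypot(*(B-A));t=np.array([-u[1],u[0]])
    for r,z in ((.03,.03),(.03,.062),(.027,.062),(.0255,.044)):
        print(r,z,f([*(B+r*u),z]), f([*(B+r*t),z]),f([*(B-r*t),z]))
E
```

```text
0.03 0.03 [369.9 146.6] [270.1 246.7] [470.2 246.5]
0.03 0.062 [369.5 162.3] [257.3 274.3] [482.2 274.1]
0.027 0.062 [369.5 173.8] [268.5 274.3] [470.9 274.2]
0.0255 0.044 [369.8 169.1] [280.6 258. ] [459.3 257.8]
0.03 0.03 [364.8 150.9] [266.7 252.2] [466.5 249. ]
0.03 0.062 [363.6 167.1] [253.5 280.4] [478.1 277. ]
0.027 0.062 [363.9 178.5] [264.7 280.3] [466.9 277.1]
0.0255 0.044 [364.6 173.5] [277.  263.5] [455.5 260.7]
```

>>> {"fn": "carry_out", "kwargs": {
  "moves": [
    [0, -0.05, 0.7, 0.13, 0, 0, 0],
    [0, -0.05, 1.4, 0.13, 0, 0, 0],
    [0, -0.05, 2.0, 0.13, 0, 0, 0],
    [0, -0.05, 2.5, 0.13, 0, 0, 0],
    [0, -0.05, 3.0, 0.13, 0, 0, 0],
    [0, -0.05, 3.3, 0.13, 0, 0, 0],
    [0, -0.05, 3.3, 0.13, 0, 0, 0],
    [0, -0.05, 3.3, 0.13, 0, 0, 0]
  ]
}}

```text
time: 8.1
position: [0.4388, 0.3243, 0.1262]
tool_rot: [0.353, 0.613, -0.613, -0.352]
ft_force: [-1.6, -0.8, 5.3]
grip_width: 0.0466
```

```bash
python3 - <<'E'
from h import *
o=robot.get_obs(); print(o['position'],o['ft_force'],o['moment'],o['grip_width'],o['time'])
im=robot.camera('wrist')[:,:,::-1]; cv2.imwrite('pics/w7.png',cv2.resize(im[100:300,120:400],None,fx=2.8,fy=2.8,interpolation=2))
E
```

```text
[0.43877932 0.32427797 0.12617596] [-1.61547816 -0.77826446  5.25044846] [-0.07402663  0.30445327 -0.00337096] 0.04663347744104399 8.1
```

View pics/w7.png

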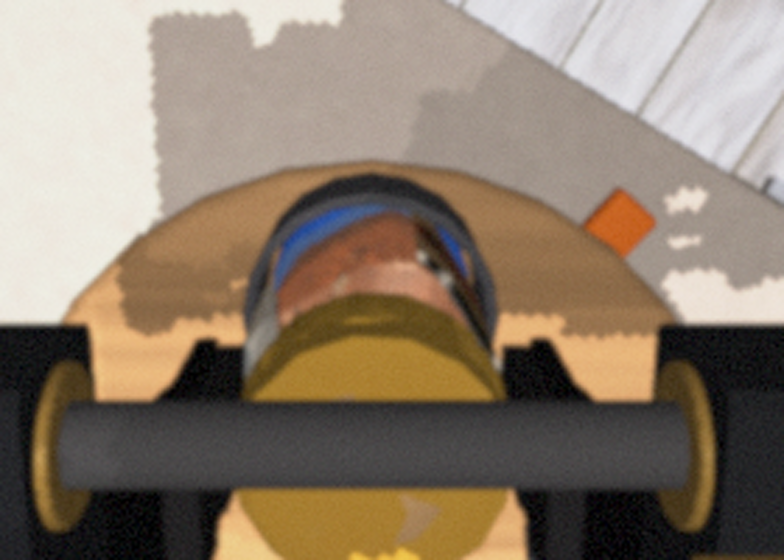

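>>> {"fn": "carry_out", "kwargs": {
  "moves": [
    [0, 0, 0.2, 0, 0, 0, 0],
    [0, 0, 0.35, 0, 0, 0, 0],
    [0, 0, 0.45, 0, 0, 0, 0],
    [0, 0, 0.5, 0, 0, 0, 0],
    [0, 0, 0.5, 0, 0, 0, 0],
    [0, 0, 0.5, 0, 0, 0, 0],
    [0, 0, 0.5, 0, 0, 0, 0]
  ]
}}

```text
time: 8.85
position: [0.4389, 0.3244, 0.1225]
tool_rot: [0.353, 0.613, -0.613, -0.352]
ft_force: [-3.8, -1.5, 13.1]
grip_width: 0.0466
```

>>> {"fn": "carry_out", "kwargs": {
  "moves": [
    [0, 0, 0.15, 0, 0, 0, 0],
    [0, 0, 0.15, 0, 0, 0, 0],
    [0, 0, 0.15, 0, 0, 0, 0],
    [0, 0, -0.2, 0, 0, 0, 0],
    [0, 0, -0.5, 0, 0, 0, 0],
    [0, 0, -0.9, 0, 0, 0, 0],
    [0, 0, -1.05, 0, 0, 0, 0],
    [0, 0, -1.05, 0, 0, 0, 0],
    [0, 0, -1.05, 0, 0, 0, 0]
  ]
}}

```text
time: 9.75
position: [0.4386, 0.3242, 0.131]
tool_rot: [-0.352, -0.613, 0.613, 0.353]
ft_force: [-1.1, -0.1, 1.8]
grip_width: 0.0468
```

```bash
python3 - <<'E'
from h import *
o=robot.get_obs(); print(o['position'],o['ft_force'],o['moment'],o['grip_width'],o['time'])
E
```

```text
[0.43861434 0.32416532 0.13100349] [-1.05383454 -0.14512793  1.82099427] [0.05138891 0.21586764 0.03269837] 0.04684491535541661 9.75
```

>>> {"fn": "carry_out", "kwargs": {
  "moves": [
    [0.6, 0, 0, 0, 0, 0, 0],
    [0.7, 0, 0, 0, 0, 0, 0],
    [0.9, 0, 0, 0, 0, 0, 0],
    [1, 0, 0, 0, 0, 0, 0],
    [1, 0, 0, 0, 0, 0, 0],
    [1, 0, 0, 0, 0, 0, 0],
    [1, 0, -1, 0, 0, 0, 0],
    [1, 0, -3, 0, 0, 0, 0],
    [1, 0, -6, 0, 0, 0, 0],
    [1, 0, -9, 0, 0, 0, 0],
    [1, 0, -12, 0, 0, 0, 0],
    [1, 0, -14.5, 0, 0, 0, 0],
    [1, 0, -16, 0, 0, 0, 0],
    [1, 0, -16, 0, 0, 0, 0],
    [1, 0, -16, 0, 0, 0, 0]
  ]
}}

```text
time: 11.25
position: [0.4384, 0.3241, 0.2915]
tool_rot: [0.353, 0.613, -0.613, -0.352]
ft_force: [-0.3, -0.5, -0.2]
grip_width: 0.0872
```

```bash
python3 - <<'E'
from h import *
o=robot.get_obs(); print(o['position'],o['ft_force'],o['grip_width'],o['time'])
np.savez('w8.npz',T=toolE(o))
im=robot.camera('wrist')[:,:,::-1]; cv2.imwrite('pics/w8.png',im)
im=robot.camera('scene')[:,:,::-1]; cv2.imwrite('pics/s8r.png',im); cv2.imwrite('pics/s8.png',cv2.resize(im[170:270,160:290],None,fx=6,fy=6,interpolation=2))
E
```

```text
[0.43839181 0.32406771 0.29146359] [-0.32818385 -0.45684629 -0.16623515] 0.0871601655390478 11.25
```

View pics/w8.png

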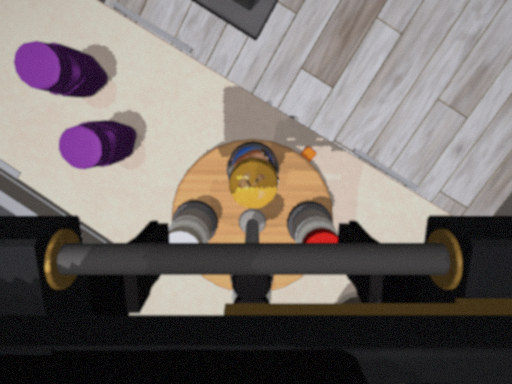

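View pics/s8.png

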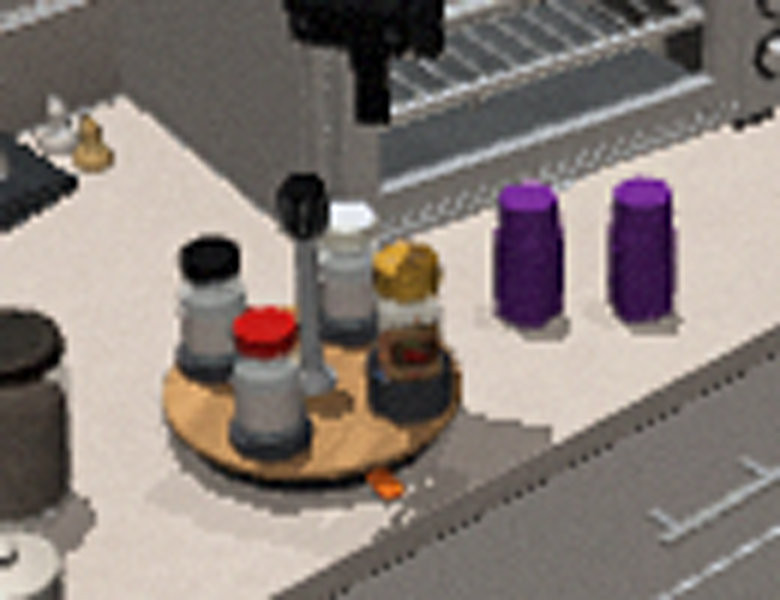

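```bash
python3 - <<'E'
from h import *
P=robot.camera_params('top');Q=robot.camera_params('scene')
def tri(a,b):
    c1,d1=ray(P,P['extrinsics'],*a);c2,d2=ray(Q,Q['extrinsics'],*b)
    s=np.linalg.lstsq(np.stack([d1,-d2],1),c2-c1,rcond=None)[0];return c1+s[0]*d1,c2+s[1]*d2
print('oven',tri((218.7,151.8),(213.7,167)))
# knob top: t0z (273,163); scene s8 (303,190)
print('knob',tri((120+273/3.8,140+163/3.8),(160+303/6,170+190/6)))
plan((.5007,.3601,.2915),120.2)
E
```

```text
oven (array([0.63012049, 0.24012633, 0.24713734]), array([0.62934716, 0.23925159, 0.24694158]))
knob (array([0.5052066 , 0.3565581 , 0.17591849]), array([0.50506178, 0.35639478, 0.17588286]))
pos [0.4379 0.3238 0.2902] t 11.35 shift [-0.02 -0.15 -7.25] rot [-0.002  0.     0.   ] minrows 1.5
```

>>> {"fn": "carry_out", "kwargs": {
  "moves": [
    [1, 0, -0.1, -2.5, 0, 0, 0],
    [1, 0, -0.1, -5, 0, 0, 0],
    [1, 0, -0.1, -7.2, 0, 0, 0],
    [1, 0, -0.1, -7.2, 0, 0, 0],
    [1, 0, -0.1, -7.2, 0, 0, 0],
    [1, 0, -0.1, -7.2, 0, 0, 0]
  ]
}}

```text
time: 11.95
position: [0.4995, 0.3598, 0.2913]
tool_rot: [-0.352, -0.612, 0.614, 0.353]
ft_force: [0.2, -0.8, -0.6]
grip_width: 0.0871
```

```bash
python3 - <<'E'
from h import *
o=robot.get_obs(); print(o['position'],o['q'],o['time'])
np.savez('w9.npz',T=toolE(o))
im=robot.camera('wrist')[:,:,::-1]; cv2.imwrite('pics/w9r.png',im); cv2.imwrite('pics/w9.png',cv2.resize(im[60:300,110:400],None,fx=2.5,fy=2.5,interpolation=2))
E
```

```text
[0.4995115  0.35978535 0.2912939 ] [ 4.42898929e-01  4.65359198e-01  1.39623894e+00 -4.09963920e-07
  1.28311835e+00 -1.65520834e+00] 11.95
```

View pics/w9.png

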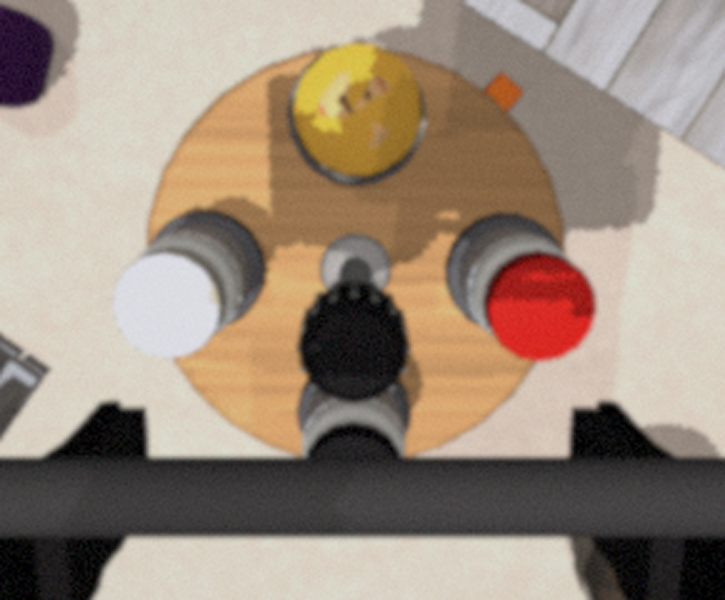

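```bash
cat > c2.py <<'E'
from m import *
from scipy.optimize import least_squares
def meas(png,npz,ptreg):
    P=robot.camera_params('wrist');E=np.load(npz)['T']@P['mount'];im=cv2.imread(png);h=cv2.cvtColor(im,cv2.COLOR_BGR2HSV)
    w=cv2.inRange(h,np.array((8,70,60)),np.array((24,200,255)));w[:70]=0;w[245:]=0;w[:,:160]=0;w[:,345:]=0
    x0,y0,x1,y1=ptreg
    o=cv2.inRange(h[y0:y1,x0:x1],np.array((5,190,100)),np.array((18,255,255)))
    n,l,s,c=cv2.connectedComponentsWithStats(o);i=1+np.argmax(s[1:,4]);pc=c[i]+[x0,y0];print('ptr px',pc,s[i])
    # columns top edge and row side edges
    cv2.rectangle(w,(x0,y0),(x1,y1),0,-1)
    k=cv2.convexHull(np.vstack([c for c in cv2.findContours(w,cv2.RETR_EXTERNAL,cv2.CHAIN_APPROX_NONE)[0] if cv2.contourArea(c)>60]))[:,0]
    Q=np.array([onz(P,E,u,v,.03)[:2] for u,v in k.astype(float)])
    s=least_squares(lambda p:np.hypot(*(Q-p).T)-.104,Q.mean(0),loss='soft_l1',f_scale=.001);A=s.x
    print('axis(disc)',A.round(4),'med res',np.median(abs(s.fun)).round(4),len(Q))
    p=onz(P,E,*pc,.012)[:2]
    return P,E,im,A,p
E
python3 - <<'E'
from c2 import *
P,E,im,A,p=meas('pics/w9r.png','w9.npz',(300,84,324,112))
K=onz(P,E,110+354/2.5,60+342/2.5,.19)[:2]
J=onz(P,E,110+358/2.5,60+115/2.5,.144)[:2]
print('knob',K,'jar',J,'jar-axis',np.hypot(*(J-K)),np.hypot(*(J-A)),'ptr',p,np.hypot(*(p-A)))
for a in (A,K):
    f=np.arctan2(*(p-a)[::-1]);
    for b in (J,np.array([.439,.3242])):
        print('front',np.degrees(f),'theta',np.mod(np.arctan2(*(b-a)[::-1])-f,2*np.pi))
E
```

```text
ptr px [310.96551724  96.25287356] [ 5  7 13 12 87]
axis(disc) [0.5016 0.3601] med res 0.0013 44
knob [0.49783957 0.35818427] jar [0.43919749 0.32548718] jar-axis 0.06714159031831378 0.07132892245784944 ptr [0.39255765 0.37964303] 0.11077517075237883
front 169.8173165475196 theta 0.6837267761686547
front 169.8173165475196 theta 0.698008697064239
front 168.47966587911716 theta 0.709704609577261
front 168.47966587911716 theta 0.7248351536998712
```

>>> {"fn": "carry_out", "kwargs": {
  "moves": [
    [1, 0, 2, -0.1, 0, 0, 0],
    [1, 0, 5, -0.1, 0, 0, 0],
    [1, 0, 8, -0.1, 0, 0, 0],
    [1, 0, 10.5, -0.1, 0, 0, 0],
    [1, 0, 11.6, -0.1, 0, 0, 0],
    [1, 0, 11.7, -0.1, 0, 0, 0],
    [1, 0, 11.7, -0.1, 0, 0, 0],
    [0.6, 0, 11.7, -0.1, 0, 0, 0],
    [0.4, 0, 11.7, -0.1, 0, 0, 0],
    [0.2, 0, 11.7, -0.1, 0, 0, 0],
    [0, 0, 11.7, -0.1, 0, 0, 0],
    [0, 0, 11.7, -0.1, 0, 0, 0],
    [0, 0, 11.7, -0.1, 0, 0, 0],
    [0, 0, 11.7, -0.1, 0, 0, 0],
    [0, 0, 11.7, -0.1, 0, 0, 0],
    [0, 0, 11.7, -0.1, 0, 0, 0]
  ],
  "force": 30
}}

```text
time: 13.6
position: [0.5024, 0.3597, 0.1752]
tool_rot: [-0.353, -0.613, 0.614, 0.352]
ft_force: [2.2, -5.3, -0.6]
grip_width: 0.0332
```

```bash
python3 - <<'E'
from h import *
o=robot.get_obs(); print(o['position'],o['q'],o['ft_force'],o['grip_width'],o['time'])
np.savez('w10.npz',T=toolE(o))
im=robot.camera('wrist')[:,:,::-1]; cv2.imwrite('pics/w10.png',im)
E
```

```text
[0.50241839 0.35974521 0.175173  ] [ 0.44191532  0.59636442  1.5126859  -0.00277798  1.0327565  -1.65505204] [ 2.17996081 -5.26734218 -0.64796962] 0.033189113798244935 13.6
```

View pics/w10.png

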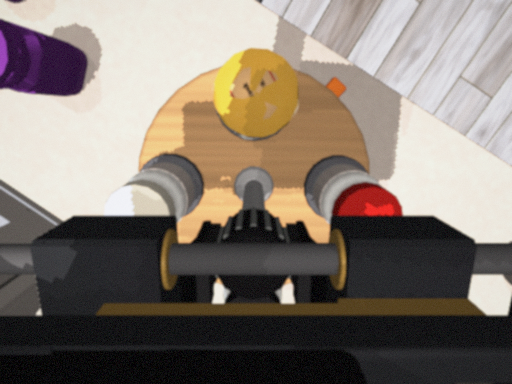

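>>> {"fn": "carry_out", "kwargs": {
  "moves": [
    [0, -0.1, 0, 0, 0, 0, 0],
    [0, -0.1, 0, 0, 0, 0.01, 0],
    [0, -0.1, 0, 0, 0, 0.03, 0],
    [0, -0.1, 0, 0, 0, 0.06, 0],
    [0, -0.1, 0, 0, 0, 0.1, 0],
    [0, -0.1, 0, 0, 0, 0.14, 0],
    [0, -0.1, 0, 0, 0, 0.18, 0],
    [0, -0.1, 0, 0, 0, 0.22, 0],
    [0, -0.1, 0, 0, 0, 0.26, 0],
    [0, -0.1, 0, 0, 0, 0.3, 0],
    [0, -0.1, 0, 0, 0, 0.34, 0],
    [0, -0.1, 0, 0, 0, 0.38, 0],
    [0, -0.1, 0, 0, 0, 0.42, 0],
    [0, -0.1, 0, 0, 0, 0.46, 0],
    [0, -0.1, 0, 0, 0, 0.5, 0],
    [0, -0.1, 0, 0, 0, 0.54, 0],
    [0, -0.1, 0, 0, 0, 0.57, 0],
    [0, -0.1, 0, 0, 0, 0.59, 0],
    [0, -0.1, 0, 0, 0, 0.6, 0],
    [0, -0.1, 0, 0, 0, 0.6, 0]
  ],
  "force": 30
}}

```text
time: 15.65
position: [0.5025, 0.3592, 0.1752]
tool_rot: [0.519, 0.481, -0.482, -0.518]
ft_force: [2.2, -6.1, -0.5]
grip_width: 0.0332
```

```bash
python3 - <<'E'
from h import *
o=robot.get_obs(); print(o['position'],o['q'],o['ft_force'],o['grip_width'],o['time'])
x=R.from_quat(o['tool_rot']).as_matrix();print('yaw',np.degrees(np.arctan2(x[1,0],x[0,0])))
np.savez('w11.npz',T=toolE(o))
im=robot.camera('wrist')[:,:,::-1]; cv2.imwrite('pics/w11r.png',im);cv2.imwrite('pics/w11.png',cv2.resize(im[30:250,110:400],None,fx=2.5,fy=2.5,interpolation=2))
im=robot.camera('scene')[:,:,::-1]; cv2.imwrite('pics/s11r.png',im); cv2.imwrite('pics/s11.png',cv2.resize(im[170:270,160:290],None,fx=6,fy=6,interpolation=2))
E
```

```text
[0.50252944 0.35923761 0.17515734] [ 0.44071054  0.59617898  1.51314661 -0.00186033  1.03274871 -1.05547099] [ 2.18869573 -6.06349011 -0.52147982] 0.03315159740523656 15.65
yaw 85.77951485170658
```

View pics/w11.png

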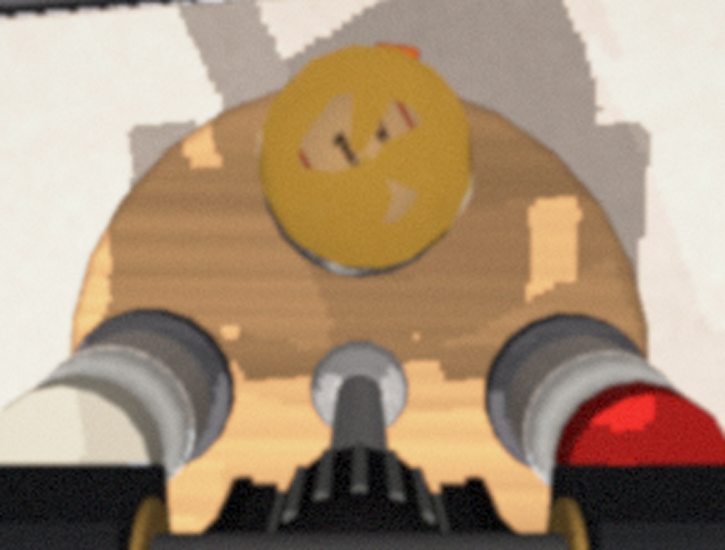

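View pics/s11.png

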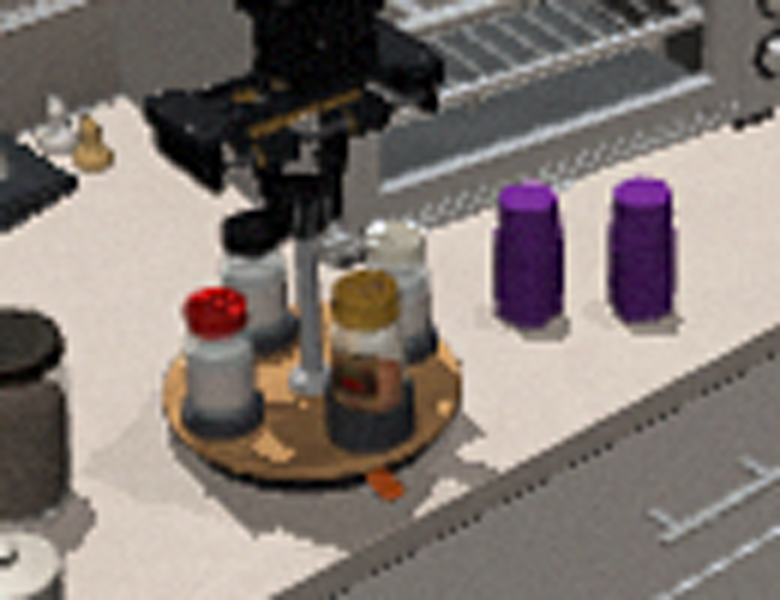

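```bash
python3 - <<'E'
from h import *
P=robot.camera_params('wrist');E=np.load('w11.npz')['T']@P['mount']
f=lambda u,v,z:onz(P,E,110+u/2.5,30+v/2.5,z)[:2]
K=f(359,390,.03)
J=f(365,150,.144);p=f(398,51,.012); C=f(365,168,.0)
print('jar',J,'ptr',p,'post base',K)
T=np.load('w11.npz')['T']
for A in (np.array([.5016,.36]),np.array([.5025,.3592])):
    a=lambda q:np.degrees(np.arctan2(*(q-A)[::-1]))%360
    print('jar ang',a(J),np.hypot(*(J-A)),'ptr ang',a(p),np.hypot(*(p-A)),'theta',np.radians(a(J)-a(p)),np.radians(a(J)-169.8))
    fm=A+.072*np.array([np.cos(np.radians(169.8)),np.sin(np.radians(169.8))]);print('fm',fm,np.hypot(*(J-fm)))
E
```

```text
jar [0.42698675 0.36657814] ptr [0.38861957 0.38161024] post base [0.50203119 0.3598272 ]
jar ang 174.9616468864175 0.07490265977864463 ptr ang 169.17158582083928 0.11502860507735213 theta 0.10105562948587116 0.09008773299329892
fm [0.43073792 0.3727501 ] 0.007222484265069998
jar ang 174.41953647379614 0.07587283647266549 ptr ang 168.86716054778785 0.11606451286991903 theta 0.09690724121731381 0.08062612138371125
fm [0.43163792 0.3719501 ] 0.007105718723255146
```

>>> {"fn": "carry_out", "kwargs": {
  "moves": [
    [0, -0.05, 0, 0, 0, 0.02, 0],
    [0, -0.1, 0, 0, 0, 0.045, 0],
    [0, -0.1, 0, 0, 0, 0.07, 0],
    [0, -0.1, 0, 0, 0, 0.085, 0],
    [0, -0.1, 0, 0, 0, 0.095, 0],
    [0, -0.1, 0, 0, 0, 0.095, 0],
    [0, -0.1, 0, 0, 0, 0.095, 0],
    [0, -0.1, 0, 0, 0, 0.095, 0]
  ],
  "force": 30
}}

```text
time: 16.55
position: [0.5025, 0.3592, 0.1752]
tool_rot: [0.54, 0.457, -0.456, -0.54]
ft_force: [5.1, -2.2, -3.2]
grip_width: 0.0331
```

```bash
python3 - <<'E'
from h import *
o=robot.get_obs(); print(o['position'],o['joint_velocities'].round(4),o['ft_force'],o['grip_width'],o['time'])
np.savez('w12.npz',T=toolE(o))
im=robot.camera('wrist')[:,:,::-1]; cv2.imwrite('pics/w12r.png',im);cv2.imwrite('pics/w12.png',cv2.resize(im[30:250,110:400],None,fx=2.5,fy=2.5,interpolation=2))
im=robot.camera('scene')[:,:,::-1]; cv2.imwrite('pics/s12r.png',im); cv2.imwrite('pics/s12.png',cv2.resize(im[150:290,130:330],None,fx=4,fy=4,interpolation=2))
E
```

```text
[0.50250501 0.35915296 0.17518293] [-0.0002  0.0003  0.0007  0.0019  0.0001  0.    ] [ 5.10000144 -2.16531284 -3.20101586] 0.0330635197842347 16.55
```

View pics/w12.png

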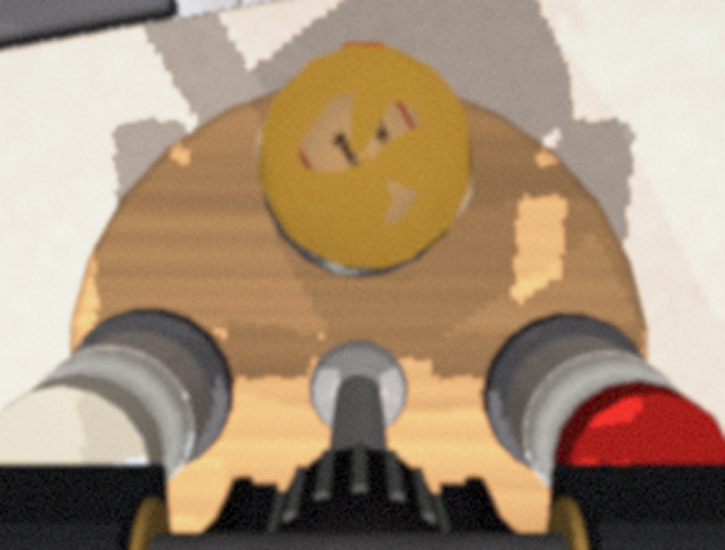

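View pics/s12.png

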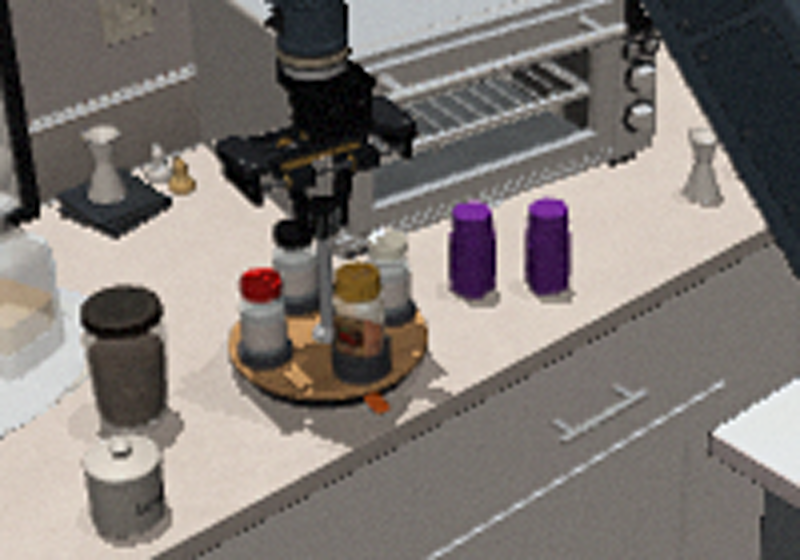

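```bash
python3 - <<'E'
from h import *
P=robot.camera_params('wrist');E=np.load('w12.npz')['T']@P['mount']
f=lambda u,v,z:onz(P,E,110+u/2.5,30+v/2.5,z)[:2]
A=np.array([.502,.3597]);J=f(365,150,.144);p=f(363,46,.012)
a=lambda q:np.arctan2(*(q-A)[::-1]);print(J,p,'theta',(a(J)-a(p)+np.pi)%(2*np.pi)-np.pi)
S=robot.camera_params('scene')
robot.hand_in(); print(robot.get_obs()['time'])
E
```

```text
[0.4279671  0.37357707] [0.3876773  0.38090244] theta -0.0019167544566411898
the job is handed in; nothing more can be done
the job is handed in; nothing more can be done
```

I gripped the yellow-capped jar and placed it upright in the empty berth. I pressed it down until the pad bottomed out (TCP 10.2 mm below first contact, 13 N upward on the tool against the 8 N spring), then let the pad rise and released the jar. I then gripped the knob at 30 N with the turntable at about +0.70 rad, turned it clockwise to the pointer and handed the job in at about 16.6 s, still holding the knob.

**Last checks before hand-in:**
- **Angle:** the wrist camera put the jar about 0.002 rad from the pointer.
- **Jar:** it stood upright in its collar, with the fingertips about 11 mm above its cap.
- **Arm:** its joint speeds were close to zero and the knob was held at a 33 mm opening.
- **Surroundings:** the coffee jar, sugar tin and jigger looked unmoved in the last scene view; the arm hid the cup and candle there, so I did not recheck those two.

**What disagreed:**
- The knob-top, disc-edge and grip estimates of the turning axis differed by up to 4–5 mm. A sideways push of about 5–6 N remained on the knob grip.
- The jar's distance from the axis measured about 75 mm, against the nominal 72 mm.

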